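# Lock the loaded test nest with its barrel bolt

### The job

Push the loaded nest back by its black handle until you feel it come up against its stop, gently, without ramming it. Then lift the red-knobbed bolt handle out of its notch, slide the bolt through the nest's steel keeper as far as it goes and lower the handle into the other notch, so that the nest is locked. Do not force anything, do not disturb the things lying around, and let go at the end.

Things in the scene. Friction and masses are not known exactly. Their poses are not given: they have to be found in the camera images.
- station: Test fixture: aluminium base plate 280 x 320 x 15 mm, two steel rails along its x axis, black optical reader at the far end. Origin on the bench; x points along the rails, the way the nest is pushed home, y across towards the lock unit. On the shuttle's +y edge sits the keeper, a steel lug with a bore for the bolt (14 mm, chamfered nose, 1.5 mm play each way); they line up only at home.
- shuttle (a joint): Travel in m of the nest shuttle (plate 130 x 130 mm on the rails, with a black actuator in a grey nest) along the station's +x. 0 = pulled out; starts at 0 to 0.03. Home is where the keeper meets the orange-brown tip of the stop screw, anywhere from 0.062 to 0.098, since stop and bolt are set by hand for each product: it must be felt. About 2.5 N of friction; it stays where it is left.
- pull_handle (a point): Middle of the bar of the black bow handle on the front of the shuttle; axes as the station's. The bar is 10 mm thick, 76 mm long along y, 78 mm above the bench, with 31 mm free beneath it down to the shuttle plate and 34 mm free to the nest behind it (+x); the actuator in the nest reaches 89 mm above the bench.
- lock_unit: Grey foot 80 x 100 x 10 mm clamped on the base plate at the shuttle's +y side; carries the stop screw, barrel, bolt and handle; does not move. Origin on its underside, axes as the station's; its place on the station differs by up to 36 mm between set-ups. Nest and lock unit (stop or bolt) may press on each other with at most 15 N.
- barrel: Two steel bosses guiding the bolt; on their robot side, 20 to 26 mm in -x from the bolt axis, an upright dark gate plate with two notches in its upper edge. Origin on the bolt axis, 55 mm above the bench; axes as the station's. Notches 12 mm wide, 10 mm deep, middles at y +21 mm (open) and -27 mm (lock); plate between them 6 mm above the axis. The bosses end the travel at the notches' outer sides.
- grip: Bolt handle: 9 mm steel shank square off the bolt with a red 20 mm ball knob. Origin at the knob's centre, 55 mm from the bolt axis; x axis from knob to bolt axis, y along the bolt. Lying in a notch it is level, knob towards the station's -x, 55 mm above the bench, 30 mm above the foot. It swings up about y. Forced against gate plate or bosses it takes at most 25 N.
- bolt (a joint): Slide of the bolt in m, growing towards the shuttle (the station's -y). 0 = handle in the middle of the open notch (starts there within 1 mm), 0.048 = middle of the lock notch, bolt through the keeper; the handle has 1.5 mm of play to each side in a notch. About 2 N of friction.
- handle (a joint): Angle of the bolt handle in rad: 0 = lying level in a notch, growing as the knob is swung up about the bolt axis, at most 1.5 (almost upright). Above 0.55 the shank is clear of the gate plate. Left alone it sinks by its own weight (about 0.6 N at the knob).
- marker: White marker pen with black cap, 120 mm long, 13 mm thick, lying on the base plate's near left corner: leave alone. Origin at its middle, underside.
- spare_unit: Second black actuator, 50 x 78 x 36 mm, standing on the bench left of the station: leave alone. Origin under its centre.
- sensor_box: Black box with orange top, 70 x 100 x 55 mm, on the bench right of the station: leave alone. Origin under its centre.

How it is judged:
By the outcome, as a careful person would: the job done as asked, in the order asked, and still so for the second after the job is handed in, with the robot touching nothing.
It also fails if it takes over 69 s, if anything falls off the work surface, if the arm or the gripper's body presses on something with over 40 N, if the wrist force passes 120 N, or if a joint passes its speed limit or range.

### The arm

A 6-joint arm with a two-finger parallel gripper is mounted at the origin on the work surface. World frame = base frame: x ahead of the robot, y to its left, z up, the work surface at z = 0. Lengths are in m, angles in rad, forces in N, time in s.
With the tool pointing down it reaches from about 0.325 to 1 m from the base axis. Payload 5.1 kg.
Tool frame: the origin (TCP) lies at the very end of the fingers, on their centre line; the grasp point (between the pads) lies 19 mm behind it; z points along the fingers, y is the line along which they close (so a half turn about z gives the same grasp; the last joint's range is limited). The gripper opens to 85 mm and grips with 20 to 120 N. Pads are 22 mm wide; open, the fingers measure 114 mm over their backs; the gripper's body (76 mm by 85 mm) begins 54 mm behind the grasp point. The pads swing forward as they close: fully open they stand 13 mm farther back than shut.
Start: joints at [-1.417, 0.124, 1.65, -0, 1.367, -0.083], TCP at [0.152, -0.632, 0.231] pointing down, gripper open.
Joint ranges: [-2.61, 2.61], [-1.02, 2.33], [0.03, 2.71], [-1.35, 4.49], [0.32, 2.68], [-2.91, 2.91]. Speed limits (rad/s): [2.57, 2.57, 3.14, 3.14, 3.14, 3.14].

### API

Orientations are given as a unit quaternion [w, x, y, z].
In Python, from plant import bot gives the robot as it stands.
- The arm moves only by the tool move_arm, never from a script. Its argument "plan" is text: rows parted by semicolons, each of 7 numbers parted by spaces: the closure, from 0 (fully open) to 1 (shut), then the shift along the tool's x, y, z in mm, then the turn, a rotation vector about the tool's x, y, z in degrees. A call has 1 to 10 rows; each row is the pose to reach, as a shift and turn from the pose commanded when the call began, along the tool's axes at that moment; what a row does not reach only later rows make up. A row lasts 1/8 s, in which the tool goes at most 62.5 mm and 10.7 degrees, less where a joint would pass 70% of its speed; a pose out of reach is approached as far as the arm can. A call with a gripper value outside its range is refused whole. The fingers move at their own pace and stop on an object; "grip_force" is the grip in N (left out, the last holds). Time passes only in rows, so rows that repeat a pose let the fingers close. It gives the time, the measured TCP pose, the force, the opening and the grip force at its end, in the units of the state.
- bot.read_state(): the state, without advancing time (a new reading comes with each control period).
- bot.capture(name): name is "scene" or "top" or "wrist"; returns the picture (420x560x3 uint8, blue, green, red); there is no depth.
- bot.camera_params(name): a dict with "camera_matrix" (3x3 intrinsics, pixels), "xyz" and "rotation" of the camera in the world; the wrist camera has in their place "tool_from_camera" (4x4, takes a point from camera to tool coordinates, whose origin is the TCP and whose axes are the flange's). Camera axes: x right, y up, looking along -z (the intrinsics and any distortion apply to the point x, -y, -z); pixel columns grow to the right and rows downward; lengths in m; the calibration is good to about 2 mm. A picture is of the moment at which its call begins: read the wrist's pose just before it. camera_params takes no time and is no camera call.
- bot.hand_in(): hands the job in; it is judged then, once.
Trained networks look in the newest picture that a camera, given by its name, has taken for a name from the list of things; names that differ only in an ending like _2 or _b are one class to them, and where a whole thing is asked for, a point or a joint stands for the part that bears it (a point fixed in the world has none). Each returns a list of dicts, best first, with "score" (0 to 1); they miss things now and then, are a little off and sometimes report something else, mostly with a low value. They report only what shows in the picture. A call takes as long as a camera call.
- bot.find_in(camera, name): "point" ([x, y, z] in m, in world coordinates, good to about 4 mm: the middle of the surface that is visible of it).
The state is a dict: "time_s": time; "joint_pos": joint angles; "qd": joint speeds; "tau": joint torques, N m; "tcp_pos": TCP position; "eef_rot": TCP orientation; "ft_force": force on the tool from outside, world axes, zero at the start; "ft_torque": the same for the moment, N m; "grip_width": opening from 0.0 (shut) to 1.0 (fully open); "grasp_force": force on a finger pad.
Only numpy, scipy, OpenCV 4.12 (cv2) and the standard library are available. Lean on these libraries where they do the work, as an engineer would, in place of code of your own. Each camera call takes 0.05 s, during which the arm holds its last target. There are 200 camera calls.

## Working session

There is one attempt and no reset: what is moved stays moved. The work goes in short steps, Python scripts to look and compute and a tool call to move; the robot and the scene stay as the last step left them, time stands still between calls to the robot, and variables do not carry over. Pictures are saved under pics/ and viewed, at most 10 in all, crops included, and the job is handed in when it is done.

Besides the shell and the picture viewer there is one more tool, called after "Request:" as name(argument=value, ...), one argument or row to a line, values as JSON. move_arm: Moves the arm, as the interface text tells. Its arguments: {"type":"object","properties":{"plan":{"type":"string"},"grip_force":{"type":"number"}},"required":["plan"]}

```bash
ls; mkdir -p pics; cat > h.py <<'E'
import numpy as np, cv2
from plant import bot
from scipy.spatial.transform import Rotation as R
def rot(q): return R.from_quat([q[1],q[2],q[3],q[0]])
def tool(s=None):
    s=s or bot.read_state(); return np.array(s['tcp_pos']),rot(s['eef_rot']).as_matrix()
E
python3 - <<'E'
from h import *
s=bot.read_state();print(s)
for c in ['scene','top']:
    im=bot.capture(c);cv2.imwrite(f'pics/{c}0.png',im)
    print(c,{k:np.round(v,3).tolist() for k,v in bot.camera_params(c).items() if not isinstance(v,str)})
    for n in ['station','shuttle','pull_handle','lock_unit','barrel','grip','bolt','handle','marker','spare_unit','sensor_box']:
        print(n,[(np.round(d['point'],3).tolist(),round(d['score'],2)) for d in bot.find_in(c,n)[:2]])
E
```

```text
pics
{'time_s': 0.0, 'joint_pos': array([-1.41660657e+00,  1.24489502e-01,  1.65169069e+00,  4.13696591e-06,
        1.36749178e+00, -8.26058853e-02]), 'qd': array([ 3.41703953e-05, -8.07361595e-04,  2.50182550e-04,  3.51761905e-04,
       -1.10706704e-03, -1.54791476e-03]), 'tau': array([ 1.89586382e-03, -4.23604274e+01, -3.65456307e+01, -2.83031829e-05,
        6.95512164e-03, -1.30417371e-05]), 'tcp_pos': array([ 0.15235696, -0.63125815,  0.23005325]), 'eef_rot': array([-1.03906643e-03,  9.92998675e-01,  1.18120915e-01, -3.51793420e-05]), 'ft_force': array([ 0.07244456, -0.70497507, -0.36336457]), 'ft_torque': array([-0.01027821, -0.04369142,  0.02391014]), 'grasp_force': 0.0, 'grip_width': 1.0016895352374398}
scene {'camera_matrix': [[411.027, 0.0, 278.984], [0.0, 411.027, 204.008], [0.0, 0.0, 1.0]], 'xyz': [1.085, 0.263, 0.649], 'rotation': [0.491, 0.195, 0.305, 0.792]}
station [([0.618, 0.029, 0.013], 0.69)]
shuttle [([0.572, -0.007, 0.047], 0.68), ([0.61, 0.144, 0.058], 0.43)]
pull_handle [([0.575, -0.006, 0.052], 0.91), ([0.655, 0.124, 0.051], 0.71)]
lock_unit [([0.655, 0.123
[... 350 characters left out ...]
 [([0.653, -0.217, 0.056], 0.81)]
top {'camera_matrix': [[398.856, 0.0, 276.538], [0.0, 398.856, 204.997], [0.0, 0.0, 1.0]], 'xyz': [0.566, 0.029, 0.833], 'rotation': [-0.699, -0.008, 0.011, 0.715]}
station [([0.586, 0.02, 0.011], 0.97)]
shuttle [([0.551, -0.02, 0.05], 0.57)]
pull_handle [([0.547, -0.016, 0.048], 0.68)]
lock_unit [([0.648, 0.118, 0.059], 0.67)]
barrel [([0.634, 0.125, 0.062], 0.76)]
grip [([0.6, 0.145, 0.056], 0.73)]
bolt [([0.641, 0.137, 0.058], 0.95), ([0.587, 0.019, 0.012], 0.64)]
handle [([0.614, 0.143, 0.056], 0.54)]
marker [([0.481, 0.111, 0.021], 0.69)]
spare_unit [([0.605, 0.146, 0.057], 0.65), ([0.612, 0.296, 0.022], 0.57)]
sensor_box [([0.639, -0.22, 0.053], 0.65)]
```

View pics/top0.png

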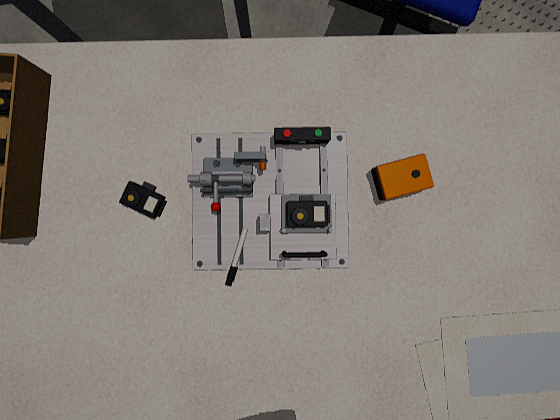

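View pics/scene0.png

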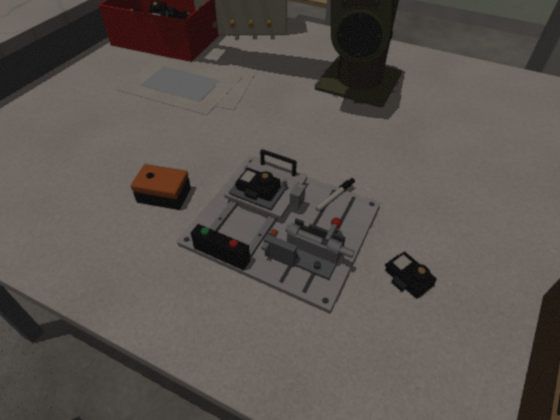

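```bash
cat >> h.py <<'E'
def ray(c,uv,z,s=None):
    p=bot.camera_params(c); K=np.array(p['camera_matrix'])
    d=np.linalg.inv(K)@[uv[0],uv[1],1]; d=d*[1,-1,-1]
    if 'tool_from_camera' in p:
        t,Rt=tool(s); T=np.array(p['tool_from_camera']); o=t+Rt@T[:3,3]; d=Rt@T[:3,:3]@d
    else:
        r=np.array(p['rotation']); M=rot(r).as_matrix() if r.shape==(4,) else r
        o=np.array(p['xyz']); d=M@d
    return o+d*(z-o[2])/d[2]
E
python3 - <<'E'
from h import *
print(bot.camera_params('top').keys(), bot.camera_params('wrist'))
for n,uv,z in [('bar',(304,254),.078),('barL',(283,254.5),.078),('barR',(326,253.5),.078),('knob',(216,208),.055),('keeper',(264,222),.06),('tip',(263,171),.055),('baseTL',(192,134),.015),('baseBL',(192,270),.015),('baseTR',(347,132),.015),('baseBR',(349,268),.015)]:
    print(n,np.round(ray('top',uv,z),4))
im=cv2.imread('pics/top0.png'); cv2.imwrite('pics/topc.png',cv2.resize(im[115:285,175:365],None,fx=4,fy=3.5*4/3.5*0.88,interpolation=cv2.INTER_CUBIC))
E
```

```text
dict_keys(['camera_matrix', 'xyz', 'rotation']) {'camera_matrix': array([[295.14580145,   0.        , 281.08644212],
       [  0.        , 295.14580145, 210.87595244],
       [  0.        ,   0.        ,   1.        ]]), 'tool_from_camera': array([[ 7.45779987e-04,  9.56768424e-01,  2.90849836e-01,
         7.58784292e-02],
       [ 9.99999700e-01, -7.73914293e-04, -1.83015570e-05,
        -7.15625076e-04],
       [ 2.07582493e-04,  2.90849762e-01, -9.56768714e-01,
        -1.42247172e-01],
       [ 0.00000000e+00,  0.00000000e+00,  0.00000000e+00,
         1.00000000e+00]])}
bar [ 0.4927 -0.0237  0.078 ]
barL [0.4927 0.0159 0.078 ]
barR [ 0.4926 -0.0653  0.078 ]
knob [0.584  0.1439 0.055 ]
keeper [0.5546 0.0509 0.06  ]
tip [0.6542 0.0506 0.055 ]
baseTL [0.7386 0.1962 0.015 ]
baseBL [0.4596 0.2013 0.015 ]
baseTR [ 0.7354 -0.1234  0.015 ]
baseBR [ 0.4558 -0.1194  0.015 ]
```

View pics/topc.png

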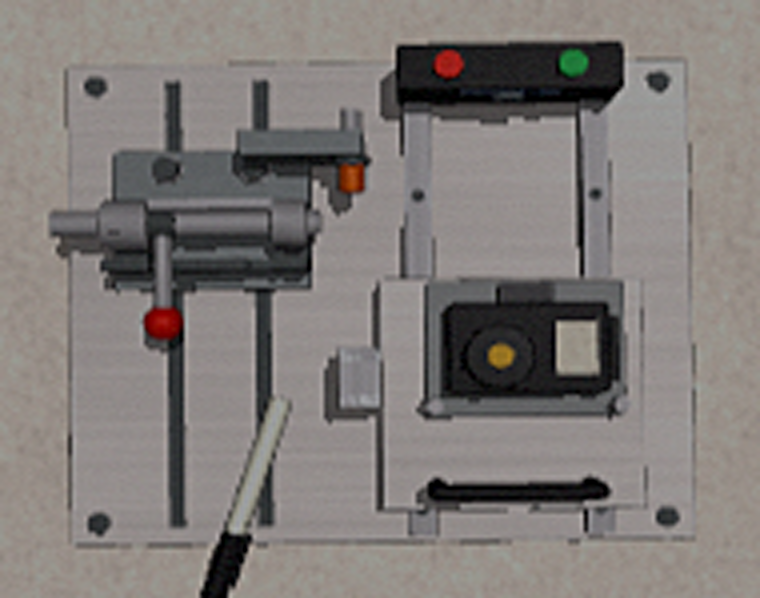

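```bash
cat >> h.py <<'E'
YAW=-0.013
def rel(p,yaw=YAW):
    "shift (mm) and turn (deg) in tool axes to world point p, tool x at yaw, pointing down"
    t,M=tool(); T=np.array([[np.cos(yaw),np.sin(yaw),0],[np.sin(yaw),-np.cos(yaw),0],[0,0,-1]]).T
    T=np.column_stack([[np.cos(yaw),np.sin(yaw),0],[np.sin(yaw),-np.cos(yaw),0],[0,0,-1]])
    return np.round(M.T@(np.array(p)-t)*1e3,1), np.round(np.degrees(R.from_matrix(M.T@T).as_rotvec()),2)
E
python3 -c "
from h import *
print(rel([.40,-.023,.2]),rel([.462,-.0235,.06]))"
```

```text
(array([ 383.5, -533.8,   31.3]), array([-0.  , -0.  , 14.31])) (array([ 443.6, -518.8,  171.3]), array([-0.  , -0.  , 14.31]))
```

Request:
move_arm(
  plan="1 38 -53 3 0 0 1.4; 1 77 -107 6 0 0 2.8; 1 115 -160 9 0 0 4.3; 1 153 -214 12 0 0 5.7; 1 192 -267 15 0 0 7.1; 1 230 -320 18 0 0 8.6; 1 268 -374 21 0 0 10; 1 307 -427 24 0 0 11.4; 1 345 -481 28 0 0 12.9; 1 383 -534 31 0 0 14.3",
  grip_force=20,
)

```text
time_s: 2.45
tcp_pos: [0.3877, -0.0515, 0.2024]
eef_rot: [0.0, 1.0, -0.007, 0.001]
ft_force: [0.1, -0.5, -0.2]
grip_width: 0.0
grasp_force: 0.0
```

```bash
python3 - <<'E'
from h import *
s=bot.read_state();im=bot.capture('wrist');cv2.imwrite('pics/w1.png',im)
print(s['time_s'],s['tcp_pos'],s['ft_force'],s['grip_width'],rel([.462,-.0235,.06]))
for n in ['pull_handle','grip','barrel','shuttle','lock_unit']:
    print(n,[(np.round(d['point'],3).tolist(),round(d['score'],2)) for d in bot.find_in('wrist',n)[:2]])
E
```

```text
2.45 [ 0.38769294 -0.05146344  0.20242388] [ 0.0768286  -0.4791337  -0.22277684] 0.00043745290580465905 (array([ 72.5, -20.6, 142.2]), array([-0.3 , -0.14,  0.45]))
pull_handle [([0.534, -0.02, 0.041], 0.74)]
grip []
barrel []
shuttle [([0.527, -0.022, 0.039], 0.63)]
lock_unit []
```

View pics/w1.png

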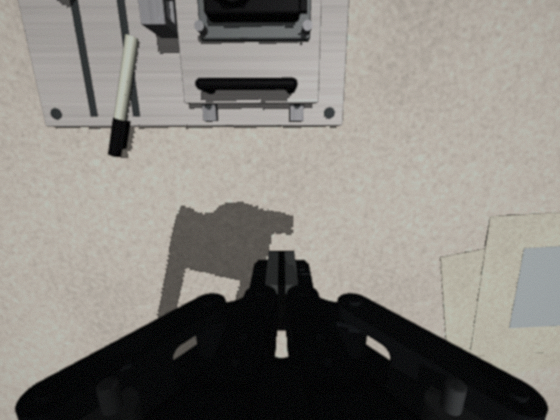

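```bash
python3 - <<'E'
from h import *
s=bot.read_state()
print(s['time_s'],s['tcp_pos'],rel([.462,-.0235,.06]))
for uv in [(247,84),(197,85),(297,83)]: print(ray('wrist',uv,.078))
E
```

```text
2.75 [ 0.38705657 -0.05405542  0.20204742] (array([ 74.5, -31.6, 142. ]), array([ 0.03, -0.01, -0.04]))
[ 0.49272591 -0.02592501  0.078     ]
[0.49249122 0.01584017 0.078     ]
[ 0.49296021 -0.06762141  0.078     ]
```

Request:
move_arm(
  plan="1 20 -8 40 0 0 0; 1 38 -16 80 0 0 0; 1 56 -24 115 0 0 0; 1 74 -30 140 0 0 0; 1 75 -30 142 0 0 0; 1 75 -30 142 0 0 0",
)

```text
time_s: 3.5
tcp_pos: [0.4626, -0.0258, 0.0606]
eef_rot: [0.0, 1.0, -0.008, 0.0]
ft_force: [0.4, -0.0, 0.0]
grip_width: -0.003
grasp_force: 0.0
```

Request:
move_arm(
  plan="1 6 0 0 0 0 0; 1 10 0 0 0 0 0; 1 13 0 0 0 0 0; 1 16 0 0 0 0 0; 1 20 0 0 0 0 0; 1 26 0 0 0 0 0; 1 33 0 0 0 0 0; 1 40 0 0 0 0 0; 1 47 0 0 0 0 0; 1 52 0 0 0 0 0",
)

```text
time_s: 4.75
tcp_pos: [0.515, -0.0249, 0.0598]
eef_rot: [-0.0, 1.0, -0.006, -0.0]
ft_force: [-3.5, 1.0, 1.8]
grip_width: -0.0
grasp_force: 1.4
```

```bash
python3 - <<'E'
from h import *
s=bot.read_state();im=bot.capture('top')
print(s['tcp_pos'],s['ft_force'])
cv2.imwrite('pics/topc2.png',cv2.resize(im[115:285,175:365],None,fx=4,fy=3.52,interpolation=cv2.INTER_CUBIC))
E
```

```text
[ 0.51499061 -0.02486203  0.05980708] [-3.45903312  0.96401367  1.82845271]
```

View pics/topc2.png

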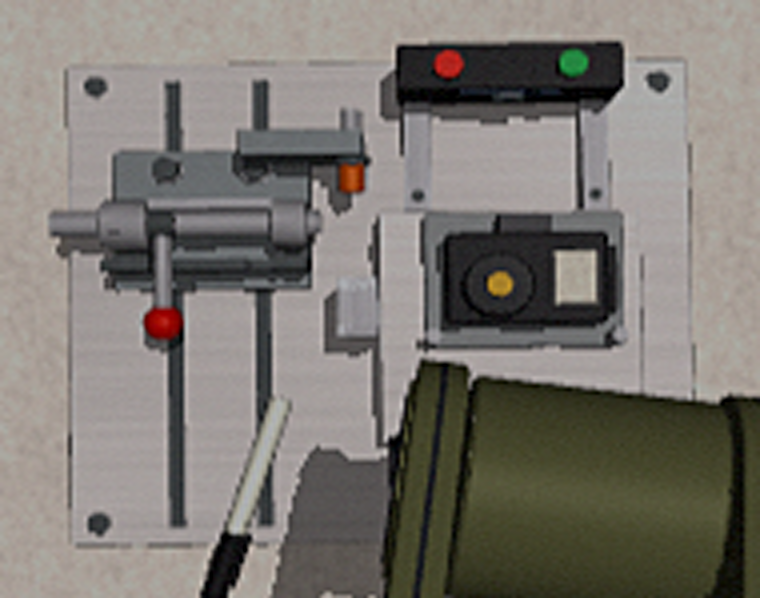

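Request:
move_arm(
  plan="1 5 0 0 0 0 0; 1 10 0 0 0 0 0; 1 16 0 0 0 0 0; 1 22 0 0 0 0 0; 1 27 0 0 0 0 0; 1 31 0 0 0 0 0; 1 34 0 0 0 0 0; 1 36 0 0 0 0 0; 1 37 0 0 0 0 0; 1 38 0 0 0 0 0",
)

```text
time_s: 6.05
tcp_pos: [0.5525, -0.0254, 0.0599]
eef_rot: [-0.0, 1.0, -0.006, -0.0]
ft_force: [-2.3, 0.8, -0.9]
grip_width: -0.001
grasp_force: 1.3
```

Request:
move_arm(
  plan="1 0.5 0 0 0 0 0; 1 1 0 0 0 0 0; 1 1.5 0 0 0 0 0; 1 2 0 0 0 0 0; 1 2.5 0 0 0 0 0",
)

```text
time_s: 6.68
tcp_pos: [0.555, -0.0255, 0.0599]
eef_rot: [-0.0, 1.0, -0.006, -0.0]
ft_force: [-2.9, 2.1, -0.9]
grip_width: 0.002
grasp_force: 1.3
```

Request:
move_arm(
  plan="1 0.5 0 0 0 0 0; 1 1 0 0 0 0 0; 1 1.5 0 0 0 0 0; 1 1.5 0 0 0 0 0",
)

```text
time_s: 7.18
tcp_pos: [0.5566, -0.0255, 0.0599]
eef_rot: [-0.0, 1.0, -0.006, 0.0]
ft_force: [-1.6, 2.3, -1.1]
grip_width: -0.001
grasp_force: 1.1
```

```bash
python3 - <<'E'
from h import *
s=bot.read_state();im=bot.capture('top')
print(s['tcp_pos'],s['ft_force'])
cv2.imwrite('pics/topc3.png',cv2.resize(im[150:220,225:295],None,fx=8,fy=8,interpolation=cv2.INTER_CUBIC))
E
```

```text
[ 0.55664232 -0.02551262  0.05992497] [-1.55719996  2.30665969 -1.122221  ]
```

View pics/topc3.png

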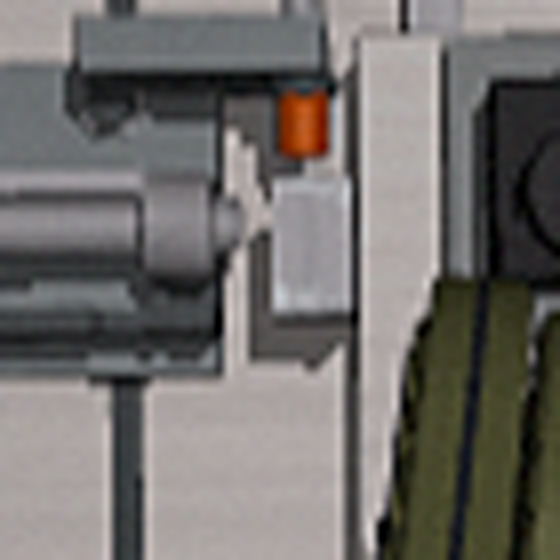

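Request:
move_arm(
  plan="1 0.5 0 0 0 0 0; 1 1 0 0 0 0 0; 1 1.5 0 0 0 0 0; 1 2 0 0 0 0 0; 1 2 0 0 0 0 0",
)

```text
time_s: 7.85
tcp_pos: [0.5586, -0.0255, 0.0599]
eef_rot: [0.0, 1.0, -0.006, 0.0]
ft_force: [-2.0, 1.2, -0.2]
grip_width: -0.0
grasp_force: 1.1
```

Request:
move_arm(
  plan="1 0.3 0 0 0 0 0; 1 0.6 0 0 0 0 0; 1 1 0 0 0 0 0; 1 1 0 0 0 0 0",
)

```text
time_s: 8.35
tcp_pos: [0.5596, -0.0256, 0.0599]
eef_rot: [0.0, 1.0, -0.006, 0.0]
ft_force: [-2.1, 1.7, -0.2]
grip_width: -0.002
grasp_force: 1.1
```

Request:
move_arm(
  plan="1 0.3 0 0 0 0 0; 1 0.6 0 0 0 0 0; 1 0.8 0 0 0 0 0",
)

```text
time_s: 8.72
tcp_pos: [0.5604, -0.0256, 0.0599]
eef_rot: [0.0, 1.0, -0.006, -0.0]
ft_force: [-3.0, 2.3, -0.1]
grip_width: 0.003
grasp_force: 1.3
```

Request:
move_arm(
  plan="1 0.3 0 0 0 0 0; 1 0.5 0 0 0 0 0; 1 0.5 0 0 0 0 0",
)

```text
time_s: 9.1
tcp_pos: [0.5609, -0.0256, 0.06]
eef_rot: [-0.0, 1.0, -0.006, 0.0]
ft_force: [-2.6, 1.1, -1.6]
grip_width: 0.002
grasp_force: 1.2
```

Request:
move_arm(
  plan="1 0.3 0 0 0 0 0; 1 0.5 0 0 0 0 0; 1 0.5 0 0 0 0 0",
)

```text
time_s: 9.48
tcp_pos: [0.5614, -0.0256, 0.0599]
eef_rot: [0.0, 1.0, -0.006, 0.0]
ft_force: [-2.5, 1.3, -1.0]
grip_width: -0.003
grasp_force: 1.2
```

Request:
move_arm(
  plan="1 0.3 0 0 0 0 0; 1 0.5 0 0 0 0 0; 1 0.5 0 0 0 0 0",
)

```text
time_s: 9.85
tcp_pos: [0.5619, -0.0256, 0.0599]
eef_rot: [-0.0, 1.0, -0.006, 0.0]
ft_force: [-2.0, 1.2, -1.4]
grip_width: 0.002
grasp_force: 1.2
```

Request:
move_arm(
  plan="1 0.3 0 0 0 0 0; 1 0.5 0 0 0 0 0; 1 0.5 0 0 0 0 0",
)

```text
time_s: 10.22
tcp_pos: [0.5624, -0.0256, 0.0599]
eef_rot: [0.0, 1.0, -0.006, 0.0]
ft_force: [-2.2, 2.3, -1.3]
grip_width: -0.002
grasp_force: 1.2
```

Request:
move_arm(
  plan="1 0.3 0 0 0 0 0; 1 0.5 0 0 0 0 0; 1 0.5 0 0 0 0 0",
)

```text
time_s: 10.6
tcp_pos: [0.5629, -0.0256, 0.06]
eef_rot: [-0.0, 1.0, -0.006, 0.0]
ft_force: [-2.4, 1.9, -0.9]
grip_width: -0.003
grasp_force: 1.2
```

Request:
move_arm(
  plan="1 0.2 0 0 0 0 0; 1 0.4 0 0 0 0 0; 1 0.4 0 0 0 0 0",
)

```text
time_s: 10.98
tcp_pos: [0.5632, -0.0256, 0.0599]
eef_rot: [-0.0, 1.0, -0.006, -0.0]
ft_force: [-3.7, 1.1, -0.8]
grip_width: 0.001
grasp_force: 1.4
```

Request:
move_arm(
  plan="1 0.2 0 0 0 0 0; 1 0.3 0 0 0 0 0; 1 0.3 0 0 0 0 0",
)

```text
time_s: 11.35
tcp_pos: [0.5633, -0.0256, 0.0599]
eef_rot: [-0.0, 1.0, -0.006, -0.0]
ft_force: [-5.0, 1.7, 0.6]
grip_width: -0.002
grasp_force: 2.4
```

Request:
move_arm(
  plan="1 0.2 0 0 0 0 0; 1 0.4 0 0 0 0 0; 1 0.4 0 0 0 0 0",
)

```text
time_s: 11.72
tcp_pos: [0.5633, -0.0256, 0.0598]
eef_rot: [-0.0, 1.0, -0.006, -0.001]
ft_force: [-5.4, 1.8, 1.0]
grip_width: 0.0
grasp_force: 3.1
```

```bash
python3 - <<'E'
from h import *
s=bot.read_state();im=bot.capture('top')
print(s['tcp_pos'],s['ft_force'])
cv2.imwrite('pics/topc4.png',cv2.resize(im[150:220,205:295],None,fx=8,fy=8,interpolation=cv2.INTER_CUBIC))
E
```

```text
[ 0.563305   -0.02561066  0.05984801] [-5.36086475  1.81049094  0.98615425]
```

View pics/topc4.png

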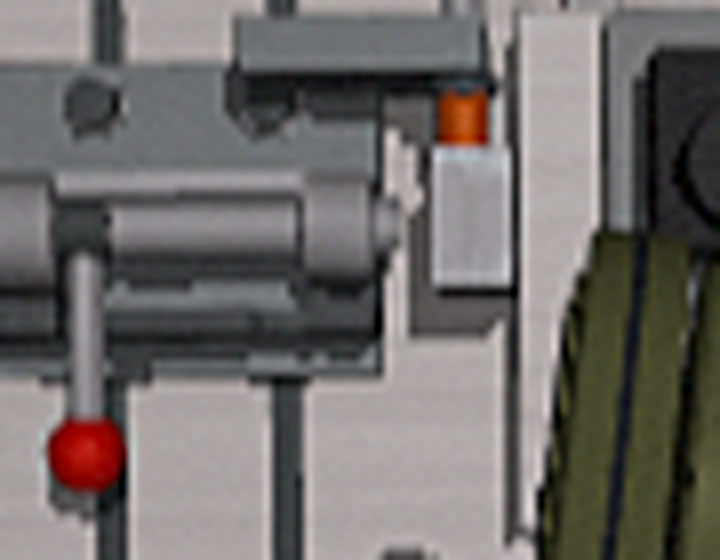

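```bash
python3 - <<'E'
from h import *
print(ray('top',(215.3,206.5),.055),ray('top',(215.3,177.4),.055),rel([.53,.142,.16]))
E
```

```text
[0.58700566 0.14522604 0.055     ] [0.6438756  0.14409895 0.055     ] (array([ -35.6, -167.2, -100.1]), array([-0.  ,  0.1 ,  0.01]))
```

Request:
move_arm(
  plan="1 -4 0 0 0 0 0; 1 -12 0 0 0 0 0; 1 -22 0 -5 0 0 0; 1 -30 0 -25 0 0 0; 1 -32 -20 -60 0 0 0; 1 -32 -60 -90 0 0 0; 1 -32 -110 -100 0 0 0; 1 -32 -150 -100 0 0 0; 1 -32 -167 -100 0 0 0; 0 -32 -167 -100 0 0 0",
)

```text
time_s: 13.02
tcp_pos: [0.5338, 0.1421, 0.1599]
eef_rot: [0.0, 1.0, -0.006, 0.0]
ft_force: [0.0, -0.8, -0.5]
grip_width: 0.197
grasp_force: 0.0
```

```bash
python3 - <<'E'
from h import *
s=bot.read_state();im=bot.capture('wrist');cv2.imwrite('pics/w2.png',im)
print(s['time_s'],s['tcp_pos'],s['ft_force'])
hsv=cv2.cvtColor(im,cv2.COLOR_BGR2HSV); m=(((hsv[...,0]<6)|(hsv[...,0]>174))&(hsv[...,1]>150)&(hsv[...,2]>60)).astype(np.uint8)
n,l,st,c=cv2.connectedComponentsWithStats(m)
for i in range(1,n):
    if st[i,4]>30: print(st[i],c[i],ray('wrist',c[i],.055,s))
E
```

```text
13.025 [0.53382168 0.14210024 0.15994861] [ 0.03975075 -0.80009027 -0.49612713]
[265 137  22  22 392] [275.81632653 146.95408163] [0.58925213 0.14692364 0.055     ]
```

View pics/w2.png

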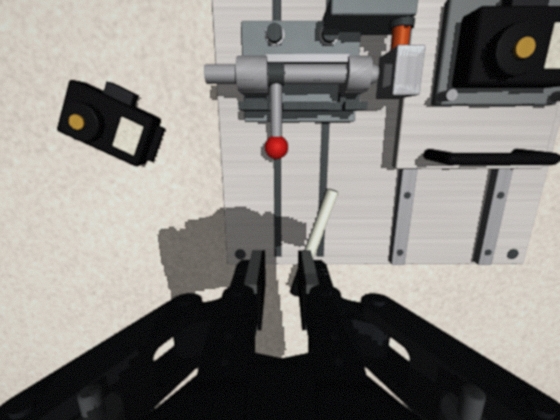

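Request:
move_arm(
  plan="0 20 -3 30 0 0 0; 0 31 -4.5 50 0 0 0; 0 31 -4.5 50 0 0 0; 0 31 -4.5 50 0 0 0",
)

```text
time_s: 13.58
tcp_pos: [0.5653, 0.145, 0.1105]
eef_rot: [0.0, 1.0, -0.007, 0.0]
ft_force: [1.0, 0.3, 0.7]
grip_width: 1.002
grasp_force: 0.0
```

```bash
cat > k.py <<'E'
from h import *
s=bot.read_state();im=bot.capture('wrist');cv2.imwrite('pics/w3.png',im)
print(s['time_s'],s['tcp_pos'],s['ft_force'],s['grip_width'],s['eef_rot'])
hsv=cv2.cvtColor(im,cv2.COLOR_BGR2HSV); m=(((hsv[...,0]<6)|(hsv[...,0]>174))&(hsv[...,1]>150)&(hsv[...,2]>60)).astype(np.uint8)
n,l,st,c=cv2.connectedComponentsWithStats(m)
for i in range(1,n):
    if st[i,4]>100:
        q=st[i,:2]+(st[i,2:4]-1)/2
        print(st[i],c[i],q,ray('wrist',c[i],.055,s),ray('wrist',q,.055,s),rel([*ray('wrist',q,.055,s)[:2],.036]))
E
python3 k.py
```

```text
13.575 [0.56530208 0.14495078 0.11052502] [0.99592612 0.28139008 0.66710177] 1.0015503186056909 [ 7.27785953e-05  9.99975505e-01 -6.99656629e-03  1.77500524e-04]
[267 188  26  25 527] [279.68121442 199.40986717] [279.5 200. ] [0.58915455 0.14672714 0.055     ] [0.58873408 0.14685881 0.055     ] (array([23.1, -1.9, 75.1]), array([-0.01, -0.08, -0.04]))
```

Request:
move_arm(
  plan="0 15 -2 10 0 0 0; 0 23 -2 30 0 0 0; 0 23 -2 60 0 0 0; 0 23 -2 72 0 0 0; 0.5 23 -2 74 0 0 0; 0.68 23 -2 74 0 0 0; 0.68 23 -2 74 0 0 0; 0.68 23 -2 74 0 0 0",
  grip_force=20,
)

```text
time_s: 14.62
tcp_pos: [0.5887, 0.1477, 0.0369]
eef_rot: [-0.0, 1.0, -0.006, 0.001]
ft_force: [0.1, 0.3, -0.2]
grip_width: 0.325
grasp_force: 0.0
```

```bash
python3 k.py
```

```text
14.625 [0.58874039 0.14768911 0.03688017] [ 0.13506463  0.25504378 -0.18794812] 0.3254816595184571 [-1.07170295e-04  9.99979618e-01 -6.34032610e-03  7.42958530e-04]
[ 266  269   41   38 1158] [285.64939551 287.39032815] [286.  287.5] [0.58844492 0.14664432 0.055     ] [0.58838361 0.14647746 0.055     ] (array([-0.2,  1.2,  0.6]), array([-0.01, -0.06,  0.02]))
```

View pics/w3.png

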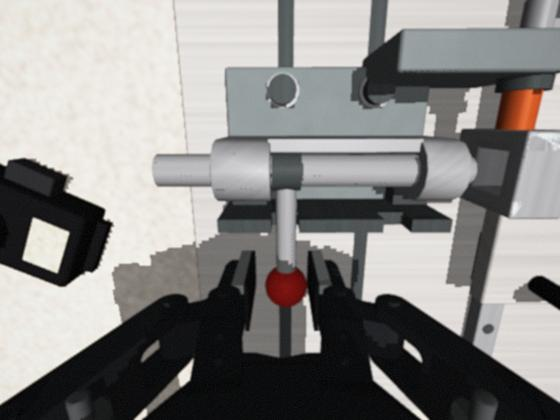

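Request:
move_arm(
  plan="0.70 0 1.1 0.5 0 0 0; 0.74 0 1.1 0.5 0 0 0; 0.74 0 1.1 0.5 0 0 0",
)

```text
time_s: 15.05
tcp_pos: [0.5881, 0.1465, 0.0354]
eef_rot: [-0.0, 1.0, -0.006, -0.0]
ft_force: [-0.1, -0.0, 0.4]
grip_width: 0.258
grasp_force: 0.0
```

Request:
move_arm(
  plan="0.78 0 0 0 0 0 0; 0.82 0 0 0 0 0 0; 0.85 0 0 0 0 0 0; 0.85 0 0 0 0 0 0",
)

```text
time_s: 15.55
tcp_pos: [0.5881, 0.1463, 0.0354]
eef_rot: [0.0, 1.0, -0.006, -0.0]
ft_force: [-0.4, -1.9, 0.6]
grip_width: 0.216
grasp_force: 19.5
```

Request:
move_arm(
  plan="0.85 0.1 0 -3 0 0 0; 0.85 0.4 0 -6.5 0 0 0; 0.85 1.1 0 -11 0 0 0; 0.85 2.5 0 -16.3 0 0 0; 0.85 4.3 0 -21.4 0 0 0; 0.85 6.7 0 -26.4 0 0 0",
)

```text
time_s: 16.3
tcp_pos: [0.5947, 0.1464, 0.0621]
eef_rot: [0.0, 1.0, -0.006, -0.0]
ft_force: [0.5, -2.2, -1.4]
grip_width: 0.216
grasp_force: 19.6
```

Request:
move_arm(
  plan="0.85 2.9 0 -4.7 0 0 0; 0.85 5.5 0 -8.2 0 0 0; 0.85 5.5 0 -8.2 0 0 0",
)

```text
time_s: 16.68
tcp_pos: [0.6007, 0.1464, 0.0706]
eef_rot: [-0.0, 1.0, -0.006, 0.0]
ft_force: [-0.9, -2.1, -0.2]
grip_width: 0.215
grasp_force: 19.6
```

```bash
python3 k.py
```

```text
16.675 [0.60074623 0.14637918 0.07057594] [-0.90825128 -2.06622947 -0.17264675] 0.21510634728977907 [-7.53800380e-05  9.99979258e-01 -6.43481044e-03  2.65481739e-04]
[ 262  267   39   41 1270] [281.22204724 286.83858268] [281. 287.] [0.5802948 0.1476773 0.055    ] [0.58018548 0.14781327 0.055     ] (array([-20.4,  -1.2,  34.3]), array([-0.01, -0.02,  0.01]))
```

Request:
move_arm(
  plan="0.85 0 2 0 0 0 0; 0.85 0 5 0 0 0 0; 0.85 0 8 0 0 0 0; 0.85 0 10 0 0 0 0; 0.85 0 12 0 0 0 0; 0.85 0 14 0 0 0 0",
)

```text
time_s: 17.48
tcp_pos: [0.6001, 0.1322, 0.07]
eef_rot: [-0.0, 1.0, -0.006, -0.0]
ft_force: [-1.5, 2.7, -0.7]
grip_width: 0.214
grasp_force: 19.6
```

Request:
move_arm(
  plan="0.85 0 2 0 0 0 0; 0.85 0 4 0 0 0 0; 0.85 0 6 0 0 0 0; 0.85 0 8 0 0 0 0; 0.85 0 10 0 0 0 0; 0.85 0 12 0 0 0 0",
)

```text
time_s: 18.23
tcp_pos: [0.6, 0.1202, 0.07]
eef_rot: [0.0, 1.0, -0.006, -0.0]
ft_force: [-1.9, 1.3, -0.1]
grip_width: 0.215
grasp_force: 19.6
```

Request:
move_arm(
  plan="0.85 0 2 0 0 0 0; 0.85 0 4 0 0 0 0; 0.85 0 6 0 0 0 0; 0.85 0 8 0 0 0 0; 0.85 0 10 0 0 0 0; 0.85 0 12 0 0 0 0",
)

```text
time_s: 18.98
tcp_pos: [0.5999, 0.1082, 0.07]
eef_rot: [0.0, 1.0, -0.006, 0.0]
ft_force: [-1.1, 2.3, -0.9]
grip_width: 0.219
grasp_force: 19.6
```

Request:
move_arm(
  plan="0.85 0 2 0 0 0 0; 0.85 0 4 0 0 0 0; 0.85 0 6 0 0 0 0; 0.85 0 8 0 0 0 0; 0.85 0 9 0 0 0 0; 0.85 0 9 0 0 0 0",
)

```text
time_s: 19.73
tcp_pos: [0.5998, 0.0991, 0.07]
eef_rot: [0.0, 1.0, -0.006, 0.0]
ft_force: [-1.4, 1.1, -0.5]
grip_width: 0.214
grasp_force: 19.6
```

Request:
move_arm(
  plan="0.85 0 0.4 0 0 0 0; 0.85 0 0.7 0 0 0 0; 0.85 0 0.7 0 0 0 0",
)

```text
time_s: 20.1
tcp_pos: [0.5998, 0.0987, 0.07]
eef_rot: [-0.0, 1.0, -0.006, 0.0]
ft_force: [-0.9, 1.5, -0.7]
grip_width: 0.211
grasp_force: 19.6
```

Request:
move_arm(
  plan="0.85 0 0.3 0 0 0 0; 0.85 0 0.5 0 0 0 0; 0.85 0 0.5 0 0 0 0",
)

```text
time_s: 20.48
tcp_pos: [0.5998, 0.0981, 0.0701]
eef_rot: [-0.0, 1.0, -0.006, 0.0]
ft_force: [-1.1, 1.6, -0.9]
grip_width: 0.212
grasp_force: 19.6
```

Request:
move_arm(
  plan="0.85 0 0.3 0 0 0 0; 0.85 0 0.5 0 0 0 0; 0.85 0 0.5 0 0 0 0",
)

```text
time_s: 20.85
tcp_pos: [0.5998, 0.0976, 0.0701]
eef_rot: [0.0, 1.0, -0.006, 0.0]
ft_force: [-1.4, 1.4, -1.2]
grip_width: 0.212
grasp_force: 19.6
```

Request:
move_arm(
  plan="0.85 0 0.3 0 0 0 0; 0.85 0 0.5 0 0 0 0; 0.85 0 0.5 0 0 0 0",
)

```text
time_s: 21.22
tcp_pos: [0.5997, 0.0971, 0.07]
eef_rot: [0.0, 1.0, -0.006, 0.0]
ft_force: [-1.3, 1.5, -0.4]
grip_width: 0.216
grasp_force: 19.6
```

Request:
move_arm(
  plan="0.85 0 0.2 0 0 0 0; 0.85 0 0.4 0 0 0 0; 0.85 0 0.4 0 0 0 0",
)

```text
time_s: 21.6
tcp_pos: [0.5997, 0.0967, 0.07]
eef_rot: [0.0, 1.0, -0.006, 0.0]
ft_force: [0.1, 2.5, -1.2]
grip_width: 0.211
grasp_force: 19.6
```

Request:
move_arm(
  plan="0.85 0 0.2 0 0 0 0; 0.85 0 0.4 0 0 0 0; 0.85 0 0.4 0 0 0 0",
)

```text
time_s: 21.98
tcp_pos: [0.5997, 0.0963, 0.07]
eef_rot: [-0.0, 1.0, -0.006, -0.0]
ft_force: [-0.7, 2.1, -0.5]
grip_width: 0.211
grasp_force: 19.6
```

Request:
move_arm(
  plan="0.85 0 0.2 0 0 0 0; 0.85 0 0.4 0 0 0 0; 0.85 0 0.4 0 0 0 0",
)

```text
time_s: 22.35
tcp_pos: [0.5997, 0.0962, 0.0701]
eef_rot: [-0.0, 1.0, -0.006, 0.0]
ft_force: [-1.8, 4.0, -1.9]
grip_width: 0.217
grasp_force: 19.6
```

```bash
python3 - <<'E'
from h import *
print(bot.read_state()['tcp_pos'],bot.read_state()['ft_force'],bot.read_state()['ft_torque'])
im=bot.capture('wrist'); cv2.imwrite('pics/w4.png',im); 
t=bot.capture('top'); cv2.imwrite('pics/t4.png',t)
a=cv2.resize(t[150:235,190:290],None,fx=4,fy=4,interpolation=cv2.INTER_CUBIC)
b=cv2.resize(im[100:350,150:450],(400,333)); b=cv2.copyMakeBorder(b,0,7,0,0,cv2.BORDER_CONSTANT)
cv2.imwrite('pics/c5.png',np.hstack([a,b]))
E
```

```text
[0.59972585 0.09618417 0.07007374] [-1.80874279  4.01849969 -1.91380802] [ 0.55876838  0.15166229 -0.03670612]
```

View pics/c5.png

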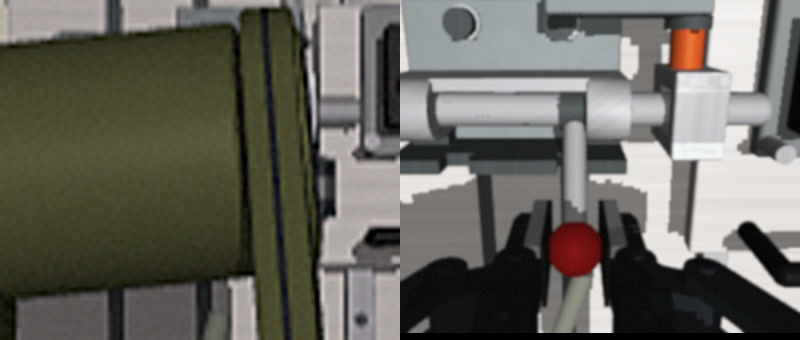

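Request:
move_arm(
  plan="0.85 0 -0.8 0 0 0 0; 0.85 0 -1.7 0 0 0 0; 0.85 0 -1.7 0 0 0 0; 0.85 -2.6 -1.7 3.5 0 0 0; 0.85 -5.5 -1.7 8.2 0 0 0; 0.85 -7.9 -1.7 13.2 0 0 0; 0.85 -8.9 -1.7 16 0 0 0; 0.85 -8.9 -1.7 16 0 0 0",
)

```text
time_s: 23.45
tcp_pos: [0.591, 0.0977, 0.0539]
eef_rot: [0.0, 1.0, -0.006, 0.0]
ft_force: [2.0, -2.3, -0.9]
grip_width: 0.214
grasp_force: 19.7
```

Request:
move_arm(
  plan="0.85 -1.2 0 4 0 0 0; 0.85 -2.1 0 8 0 0 0; 0.85 -2.7 0 12 0 0 0; 0.85 -3 0 15 0 0 0; 0.85 -3.1 0 17.5 0 0 0; 0.85 -3.1 0 17.5 0 0 0",
)

```text
time_s: 24.2
tcp_pos: [0.5875, 0.0978, 0.0365]
eef_rot: [-0.0, 1.0, -0.006, -0.0]
ft_force: [-0.7, -2.2, 2.1]
grip_width: 0.215
grasp_force: 19.9
```

Request:
move_arm(
  plan="0.85 0 0 0.4 0 0 0; 0.85 0 0 0.8 0 0 0; 0.85 0 0 0.8 0 0 0",
)

```text
time_s: 24.58
tcp_pos: [0.5875, 0.0978, 0.0359]
eef_rot: [-0.0, 1.0, -0.006, -0.0]
ft_force: [-3.0, -1.3, 4.1]
grip_width: 0.212
grasp_force: 20.0
```

Request:
move_arm(
  plan="0.7 0 0 0 0 0 0; 0.55 0 0 0 0 0 0; 0.55 0 0 0 0 0 0; 0.55 0 0 -10 0 0 0; 0.55 0 0 -30 0 0 0; 0.55 -5 0 -60 0 0 0; 0.55 -30 0 -100 0 0 0; 0.55 -60 0 -130 0 0 0; 0.55 -60 0 -130 0 0 0",
)

```text
time_s: 25.7
tcp_pos: [0.529, 0.0989, 0.171]
eef_rot: [-0.0, 1.0, -0.006, 0.004]
ft_force: [0.3, -0.0, 0.5]
grip_width: 0.456
grasp_force: 0.0
```

```bash
python3 - <<'E'
exec(open('k.py').read())
for c in['wrist','top']:
    if c=='top': bot.capture('top')
    print([(n,np.round(d['point'],3).tolist(),round(d['score'],2)) for n in ['marker','grip','shuttle'] for d in bot.find_in(c,n)[:1]])
# patch: keeper/stop region colours, bolt right of keeper, knob->axis
E
```

```text
25.7 [0.52899838 0.0989181  0.1709948 ] [ 0.28886615 -0.01523203  0.54332774] 0.45619548909278046 [-4.48015130e-04  9.99971555e-01 -6.18430742e-03  4.29448122e-03]
[271 132  22  22 367] [281.48773842 141.6866485 ] [281.5 142.5] [0.58883333 0.09910944 0.055     ] [0.58815435 0.09910657 0.055     ] (array([ 58.7,  -1. , 133.2]), array([-0.03, -0.32,  0.03]))
[('marker', [0.489, 0.11, 0.031], 0.6), ('grip', [0.601, 0.097, 0.06], 0.85), ('shuttle', [0.635, -0.016, 0.051], 0.92)]
[('grip', [0.601, 0.097, 0.056], 0.68), ('shuttle', [0.635, -0.021, 0.053], 0.56)]
```

```bash
python3 -c "
from plant import bot
print(bot.hand_in())"
```

```text
the job is handed in; nothing more can be done
None
```

The nest is pushed home against its stop (about 5 N felt at the hand) and the bolt is through the keeper. The handle is level in the lock notch, the gripper is clear of everything, and the job was handed in at about 26 s; no verdict came back.

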